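# Lay out the coffee-rub measuring line

### The job

Lay out the measuring line for the coffee rub: stand the white shaker with the blue cap in the empty middle well of the steel bottle holder, between the coffee jar and the paprika bottle, keeping it upright. Take the nested measuring cups apart and stand one on the table in front of each bottle, centred on it and a few centimetres off the holder, handle pointing straight away from the holder towards the robot: the large green-handled cup before the coffee, the middle yellow one before the paprika, the small red one before the white shaker. Leave the coffee and paprika in their wells and the label roll where it lies.

Things in the scene. Friction and masses are not known exactly. Their poses are not given: they have to be found in the camera images.
- holder: Low steel bottle holder, fixed, 104 deep (x), 316 wide (y), 50 high. Three round wells, 76 across, at y = +100, 0 and -100 of its frame, x = 0, floor 4 above the table. Origin on the table under the middle well; its own -x is its front, facing the robot. The outer wells hold coffee and paprika (either way round), the middle one is empty.
- coffee: Dark brown coffee jar with a black cap, 68 in diameter, 180 high, standing in an outer well of the holder. Origin at the centre of its underside.
- paprika: Orange-red paprika bottle with a yellow cap, 68 in diameter, 210 high, standing in the other outer well. Origin at the centre of its underside.
- shaker: White shaker bottle (salt) with a blue cap, 58 in diameter, 150 high (solid to touch up to 135), 0.22 kg, standing on the table to the left or right of the holder's front. Origin at the centre of its underside, z up. Grip round the body about 90 to 105 above the underside.
- cup_large: Large steel measuring cup with a green bar handle. Origin: centre of its underside, z up. Outside 72 at the rim, 60 at the base, 42 high. The handle points along its own -x: bar 13 wide, 9 thick, at z 42 to 51, from 53 to 111 out from the axis; pinch it across its width about 84 out. 0.09 kg. Starts as the outermost of the nest, on the table; the three handles are fanned out.
- cup_medium: Middle steel measuring cup with a yellow bar handle. Origin: centre of its underside, z up. Outside 60 at the rim, 48 at the base, 42 high. The handle points along its own -x: bar 13 wide, 9 thick, at z 42 to 51, from 47 to 105 out from the axis; pinch it across its width about 78 out. 0.075 kg. Starts loose inside the large cup, 4 above the table.
- cup_small: Small steel measuring cup with a red bar handle. Origin: centre of its underside, z up. Outside 48 at the rim, 36 at the base, 42 high. The handle points along its own -x: bar 13 wide, 9 thick, at z 42 to 51, from 41 to 99 out from the axis; pinch it across its width about 72 out. 0.06 kg. Starts loose inside the middle cup, 8 above the table.
- labels: Bystander: white roll of labels lying flat, 62 in diameter, 28 high, on the table beside the left end of the holder. Origin at the centre of its underside.
Things that resemble listed ones, but are neither listed nor needed, are in the scene too. What is shaped like the coffee but purple is not meant.

How it is judged:
By the outcome, as a careful person would: the job done as asked, in the order asked, and still so for the second after the job is handed in, with the robot touching nothing.
It also fails if it takes over 112 s, if anything falls off the work surface, if the arm or the gripper's body presses on something with over 40 N, if the wrist force passes 120 N, or if a joint passes its speed limit or range.

### The arm

A 6-joint arm with a two-finger parallel gripper is mounted at the origin on a cart in front of the work surface, level with it; the furniture and walls round the work are solid. World frame = base frame: x ahead of the robot, y to its left, z up, the work surface at z = 0. Lengths are in m, angles in rad, forces in N, time in s.
With the tool pointing down it reaches from about 0.3 to 0.775 m from the base axis. Payload 14.6 kg.
Tool frame: the origin (TCP) lies on the centre line of the jaws, within the pads' length; the fingertips stand 17 mm ahead of it and the grasp point (between the pads) lies 2 mm behind it; z points along the fingers, x is the direction in which the jaws open and shut, and the axes are right-handed (so a half turn about z gives the same grasp; the last joint's range is limited). The gripper opens to 94 mm and grips with 3 to 60 N. Pads are 16 mm wide; open, the fingers measure 119 mm over their backs; the gripper's body (75 mm by 177 mm) begins 78 mm behind the grasp point.
Start: joints at [1.231, 0.3, 1.521, -0, 1.321, -0.067], TCP at [0.148, 0.53, 0.222] pointing down, gripper open.
Joint ranges: [-3.03, 3.03], [-0.79, 2.21], [0.23, 2.52], [-1.04, 4.18], [0, 3.07], [-2.55, 2.55]. Speed limits (rad/s): [2.22, 2.22, 2.57, 3.14, 3.14, 3.14].

### API

Orientations are given as [roll, pitch, yaw] about the fixed x, y, z axes, in that order (R = Rz(yaw) Ry(pitch) Rx(roll)).
In Python, from station import ctrl gives the robot as it stands. The module is installed in compiled form; this text tells all that it offers.
- The arm moves only by the tool drive_tool, never from a script. Its argument "increments" is a list of rows, each a list of 3 entries, a list of its own where there are three numbers: the turn, a rotation vector about the tool's x, y, z in degrees, then the shift along the tool's x, y, z in mm, then the opening, from 0 (shut) to 1 (fully open). In form: [[[ax, ay, az], [dx, dy, dz], hand], ...]. A call has 1 to 20 rows; each row shifts and turns the commanded pose from where the row before left it, along the tool's axes as they then stand; what a row does not reach is not made up. A row lasts 1/8 s, in which the tool goes at most 62.5 mm and 10.7 degrees, less where a joint would pass 70% of its speed; a pose out of reach is approached as far as the arm can. A call with a gripper value outside its range is refused whole. The fingers move at their own pace and stop on an object; "squeeze" is the grip in N (left out, the last holds). Time passes only in rows, so rows that do not move let the fingers close. It gives the time, the measured TCP pose, the force and the opening at its end, in the units of the state.
- ctrl.get_obs(): the state, without advancing time (a new reading comes with each control period).
- ctrl.camera(name): name is "scene" or "top"; returns the picture (400x640x3 uint8, red, green, blue); there is no depth.
- ctrl.calibration(name): a dict with "fx", "fy", "cx", "cy" (pixels), "rvec" (rotation vector, rad) and "tvec" (3), from world to camera coordinates, as OpenCV has them. Camera axes: x right, y down, z forward; pixel columns grow to the right and rows downward; lengths in m; the calibration is good to about 2 mm. A picture is of the moment at which its call begins. calibration takes no time and is no camera call.
- ctrl.hand_in(): hands the job in, once; it reports no verdict.
The state is a dict: "time_s": time; "qpos": joint angles; "joint_vel": joint speeds; "tau": joint torques, N m; "ee_pos": TCP position; "eef_rot": TCP orientation; "force": force on the tool from outside, world axes, zero at the start; "moment": the same for the moment, N m; "grip_width": finger opening in m.
Only numpy, scipy, OpenCV 4.12 (cv2) and the standard library are available. Lean on these libraries where they do the work, as an engineer would, in place of code of your own. Each camera call takes 0.05 s, during which the arm holds its last target.

## Working session

There is one attempt and no reset: what is moved stays moved. The work goes in short steps, Python scripts to look and compute and a tool call to move; the robot and the scene stay as the last step left them, time stands still between calls to the robot, and variables do not carry over. Pictures are saved under pics/ and viewed, and the job is handed in when it is done.

Besides the shell and the picture viewer there is one more tool, called after "Request:" as name(argument=value, ...) on one line, values as JSON. drive_tool: Moves the arm, as the interface text tells. Its arguments: {"type":"object","properties":{"increments":{"type":"array"},"squeeze":{"type":"number"}},"required":["increments"]}

```bash
mkdir -p pics; python3 - <<'E'
from station import ctrl
import cv2
for n in ("scene","top"):
    im=ctrl.camera(n); cv2.imwrite(f"pics/{n}0.png",im[:,:,::-1]); print(n,ctrl.calibration(n))
print(ctrl.get_obs())
E
```

```text
scene {'fx': 386.4746435259777, 'fy': 386.4746435259777, 'cx': 317.22232186243104, 'cy': 198.45839229627612, 'rvec': array([ 1.99736862, -0.89649274,  0.49489021]), 'tvec': array([-0.53460644,  0.19636134,  0.62789196])}
top {'fx': 486.59241799836536, 'fy': 486.59241799836536, 'cx': 314.40392888297134, 'cy': 206.3221673425741, 'rvec': array([ 1.47879223, -2.52169061,  0.44832473]), 'tvec': array([0.13508143, 0.57805836, 0.93677747])}
{'time_s': 0.1, 'qpos': array([ 1.23142104e+00,  3.00440635e-01,  1.52150743e+00, -1.03710349e-05,
        1.32074785e+00, -6.65972376e-02]), 'joint_vel': array([ 0.00065275, -0.00115031, -0.00081047,  0.00054087,  0.00022194,
       -0.000984  ]), 'tau': array([-2.20247862e-04, -5.32645261e+01, -3.53285587e+01,  7.09613808e-02,
        2.35044491e-02, -3.09613677e-05]), 'ee_pos': array([0.14810269, 0.52944968, 0.2219342 ]), 'eef_rot': array([-3.14152926e+00,  1.10147855e-03,  1.29802088e+00]), 'force': array([-0.030645  , -0.36239695, -0.21574953]), 'moment': array([-0.00508986,  0.01280509,  0.04474778]), 'grip_width': 0.09367309240140119}
```

View pics/scene0.png

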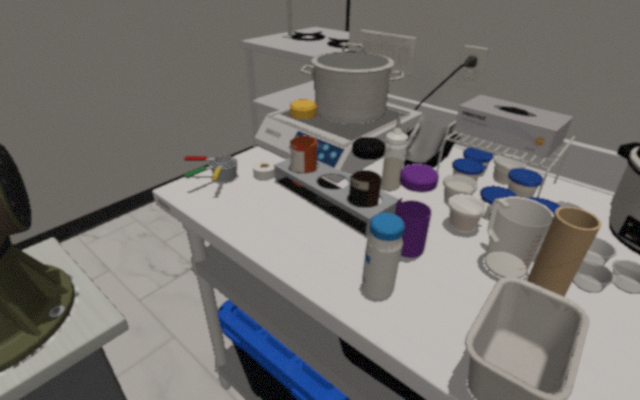

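View pics/top0.png

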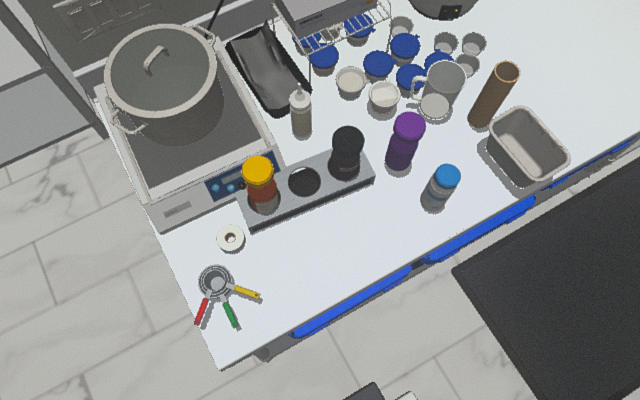

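```bash
cat > h.py <<'E'
import numpy as np, cv2
from station import ctrl
def cal(n):
    c=ctrl.calibration(n); K=np.array([[c['fx'],0,c['cx']],[0,c['fy'],c['cy']],[0,0,1]]); return K,c['rvec'],c['tvec']
def proj(n,P):
    K,r,t=cal(n); return cv2.projectPoints(np.atleast_2d(np.array(P,float)),r,t,K,None)[0][:,0]
def back(n,uv,z):
    K,r,t=cal(n); R=cv2.Rodrigues(r)[0]; C=-R.T@t
    uv=np.atleast_2d(np.array(uv,float)); d=(R.T@np.linalg.inv(K)@np.c_[uv,np.ones(len(uv))].T).T
    return C+d*((z-C[2])/d[:,2])[:,None]
def crop(n,im,x0,y0,w,h,s,name):
    cv2.imwrite(name,cv2.resize(im[y0:y0+h,x0:x0+w,::-1],None,fx=s,fy=s,interpolation=cv2.INTER_CUBIC))
E
python3 - <<'E'
from h import *
for n in("scene","top"):
    K,r,t=cal(n);R=cv2.Rodrigues(r)[0];print(n,"cam",-R.T@t)
t=cv2.imread("pics/top0.png")[:,:,::-1];s=cv2.imread("pics/scene0.png")[:,:,::-1]
crop("top",t,180,250,100,90,8,"pics/c1.png")
crop("top",t,220,110,260,115,3,"pics/c2.png")
crop("s",s,170,130,130,75,6,"pics/c3.png")
print(back("top",[[216,282],[230,239],[441,200],[304,181],[240,228],[372,182],[222,367],[455,272]],0))
E
```

```text
scene cam [ 0.03737202 -0.67587362  0.51030218]
top cam [0.25148143 0.00721185 1.08011832]
[[ 0.55439729  0.09787167  0.        ]
 [ 0.62958166  0.02688403  0.        ]
 [ 0.47137252 -0.45271636  0.        ]
 [ 0.67372267 -0.19250393  0.        ]
 [ 0.64226685 -0.00507473  0.        ]
 [ 0.5911754  -0.33420799  0.        ]
 [ 0.38393687  0.16387316  0.        ]
 [ 0.31197713 -0.3818234   0.        ]]
```

View pics/c1.png

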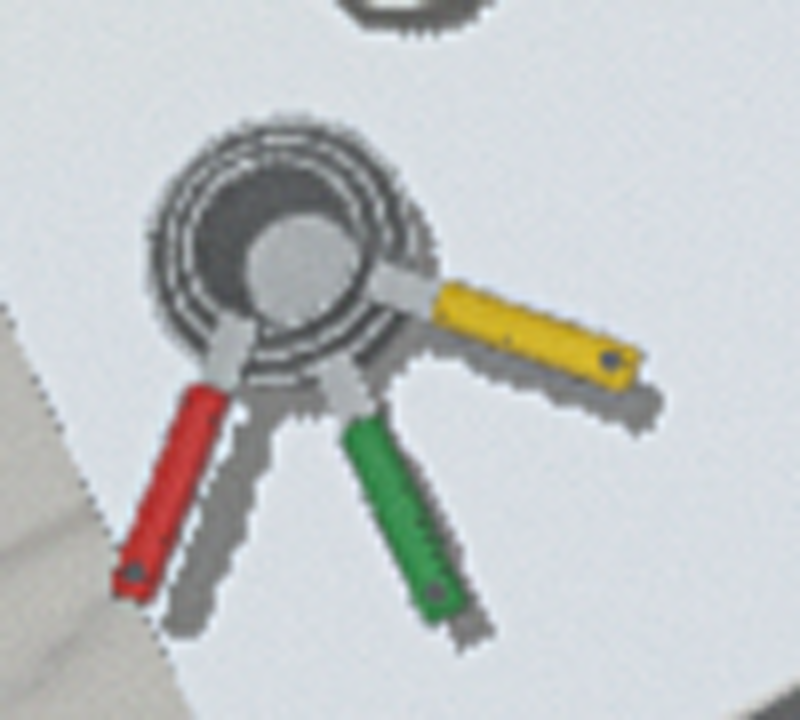

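View pics/c2.png

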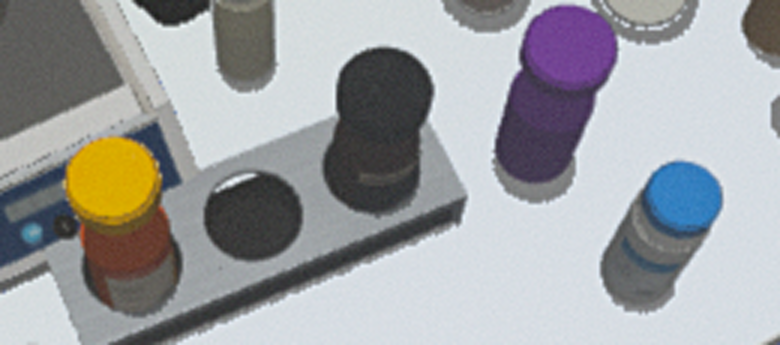

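View pics/c3.png

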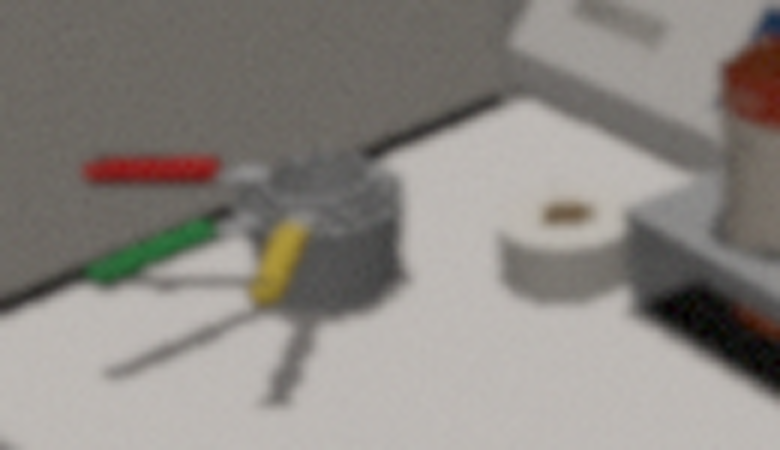

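```bash
cat > m.py <<'E'
from h import *
def seg(im,lo,hi,roi,smin=90,vmin=60):
    hsv=cv2.cvtColor(im,cv2.COLOR_RGB2HSV); m=cv2.inRange(hsv,(lo,smin,vmin),(hi,255,255))
    if lo==0: m|=cv2.inRange(hsv,(172,smin,vmin),(180,255,255))
    z=np.zeros_like(m);x0,y0,x1,y1=roi;z[y0:y1,x0:x1]=m[y0:y1,x0:x1];return z
def handle(n,im,lo,hi,roi,z):
    m=seg(im,lo,hi,roi);v,u=np.nonzero(m);P=back(n,np.c_[u,v],z)[:,:2];c=P.mean(0);w,V=np.linalg.eigh(np.cov((P-c).T));d=V[:,1]
    ext=(P-c)@d;return len(u),c,d,ext.min(),ext.max(),np.ptp((P-c)@V[:,0])
E
python3 - <<'E'
from m import *
t=cv2.imread("pics/top0.png")[:,:,::-1].copy()
roi=(185,250,280,345)
cen=back("top",[[180+287/8-.5,250+248/8-.5]],0.046)[0,:2]; print("nest rim centre approx",cen)
for nm,lo,hi,z,r,c in(("green",45,85,.051,.082,1),("yellow",20,35,.055,.076,1),("red",0,10,.059,.070,1)):
    k,c,d,a,b,w=handle("top",t,lo,hi,roi,z)
    if (cen-c)@d<0:d=-d
    print(nm,k,"handle",c.round(4),"axis->cup",np.degrees(np.arctan2(d[1],d[0])).round(1),"centre",(c+r*d).round(4),"len",b-a,w)
m=seg(t,95,125,(420,155,470,210),100,80);v,u=np.nonzero(m);print("cap px",u.mean(),v.mean(),u.min(),u.max(),v.min(),v.max())
# middle well
g=cv2.cvtColor(t,cv2.COLOR_RGB2GRAY);x0,y0,x1,y1=283,160,326,202
P=[]
for px in [(304.5,182)]:
    for a in np.linspace(0,2*np.pi,36,endpoint=False):
        # radial max gradient
        rr=np.arange(9,24,.25);us=px[0]+rr*np.cos(a);vs=px[1]+rr*np.sin(a)
        val=cv2.remap(g,us.astype(np.float32)[None],vs.astype(np.float32)[None],cv2.INTER_LINEAR)[0].astype(float)
        val=np.convolve(val,np.ones(5)/5,'valid');k=np.argmax(np.diff(val));P.append((us[k+3],vs[k+3]))
W=back("top",P,.05)[:,:2]
A=np.c_[2*W,np.ones(len(W))];s=np.linalg.lstsq(A,(W**2).sum(1),rcond=None)[0];rad=np.sqrt(s[2]+s[:2]@s[:2]);print("well",s[:2],rad,np.abs(np.linalg.norm(W-s[:2],axis=1)-rad).max())
crop("t",t,225,115,165,120,4.8,"pics/c4.png")
crop("t",t,400,140,90,90,8,"pics/c5.png")
E
```

```text
nest rim centre approx [0.54510216 0.09379999]
green 133 handle [0.4647 0.0972] axis->cup -1.0 centre [0.5466 0.0957] len 0.05487478033700938 0.01086472484673193
yellow 147 handle [0.4892 0.046 ] axis->cup 41.0 centre [0.5465 0.0959] len 0.055816359136842575 0.011957884073158299
red 148 handle [0.4984 0.1465] axis->cup -46.8 centre [0.5464 0.0955] len 0.05640185267410831 0.011403150975998103
cap px 446.7594433399602 176.0437375745527 428 459 164 199
well [ 0.65174241 -0.18261212] 0.03711328980506006 0.0050205485947693584
```

View pics/c4.png

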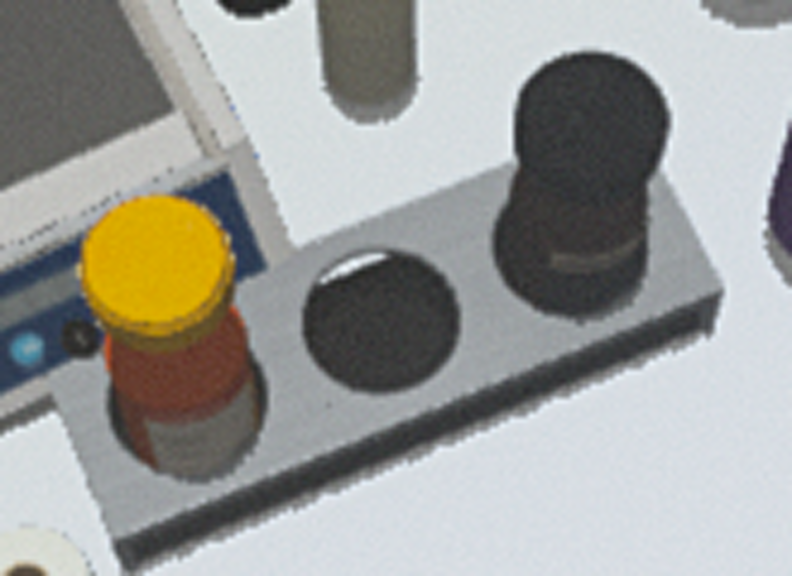

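View pics/c5.png

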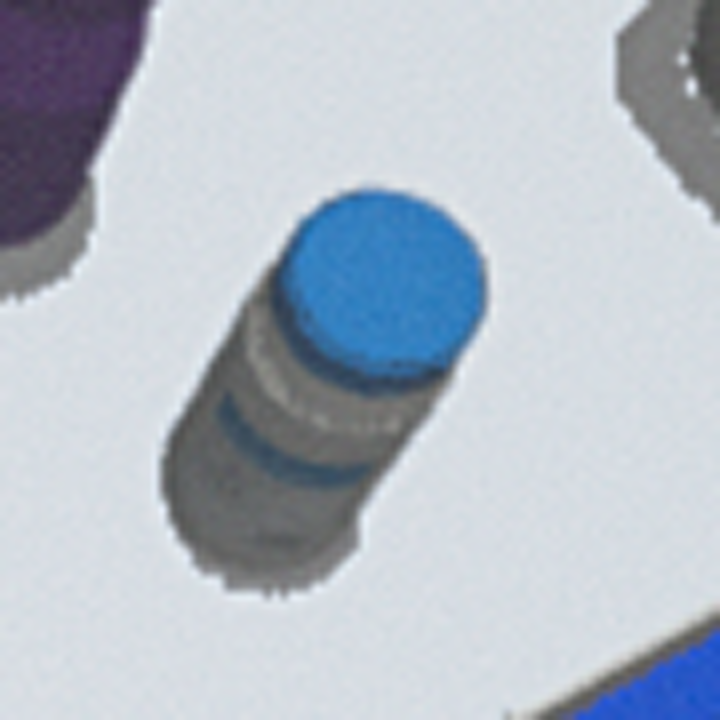

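```bash
cat > hold.py <<'E'
from m import *
from scipy.optimize import least_squares
if __name__=="__main__":
    c=lambda u,v,s,x,y:((u+.5)/s-.5+x,(v+.5)/s-.5+y)
    p=np.array([c(722,290,4.8,225,115),c(117,540,4.8,225,115)])
    Q=back("top",p,.05)[:,:2];print(Q,np.linalg.norm(Q[0]-Q[1]));d=Q[1]-Q[0];yaw=np.arctan2(-d[0],d[1]);print("yaw",np.degrees(yaw))
    mid=Q.mean(0);ex=np.array([np.cos(yaw),np.sin(yaw)]);print("origin",mid+.052*ex)
    t=cv2.imread("pics/top0.png")[:,:,::-1].copy();s=cv2.imread("pics/scene0.png")[:,:,::-1].copy()
    # shaker: cap outline top at z .15
    q=c(383,280,8,400,140);print("cap centre z.15",back("top",[q],.15), "base",back("top",[c(258,470,8,400,140)],0))
    o=np.array([.652,-.1825]);
    def T(pts,o,yaw):
        R=np.array([[np.cos(yaw),-np.sin(yaw)],[np.sin(yaw),np.cos(yaw)]]);pts=np.array(pts,float);return np.c_[pts[:,:2]@R.T+o,pts[:,2]]
    a=np.linspace(0,2*np.pi,49)
    for o,col in((mid+.052*ex,(255,0,255)),):
      for im,n,sc in((t,"top",1),(s,"scene",1)):
        big=cv2.resize(im,None,fx=5,fy=5,interpolation=cv2.INTER_CUBIC)
        L=[[[sx*.052,sy*.158,z] for sx,sy in((-1,-1),(1,-1),(1,1),(-1,1),(-1,-1))] for z in(0,.05)]
        L+=[np.c_[.038*np.cos(a),.038*np.sin(a)+y,a*0+.05] for y in(-.1,0,.1)]
        L+=[np.c_[.034*np.cos(a),.034*np.sin(a)+y,a*0+z] for y,z in((-.1,.184),(.1,.214))]
        for l in L:
            pp=proj(n,T(l,o,yaw));cv2.polylines(big,[np.int32((pp+.5)*5)],False,col,1)
        x0,y0,w,h=((225,115,160,120) if n=="top" else (260,120,160,110))
        cv2.imwrite(f"pics/ov_{n}.png",big[y0*5:(y0+h)*5,x0*5:(x0+w)*5,::-1])
E
python3 hold.py
```

```text
[[ 0.58699163 -0.33366012]
 [ 0.61628168 -0.02286957]] 0.31216770532295085
yaw -5.383863109125139
origin [ 0.65340725 -0.1831439 ]
cap centre z.15 [[ 0.48142121 -0.43273004  0.15      ]] base [[ 0.48561406 -0.43612231  0.        ]]
```

View pics/ov_top.png

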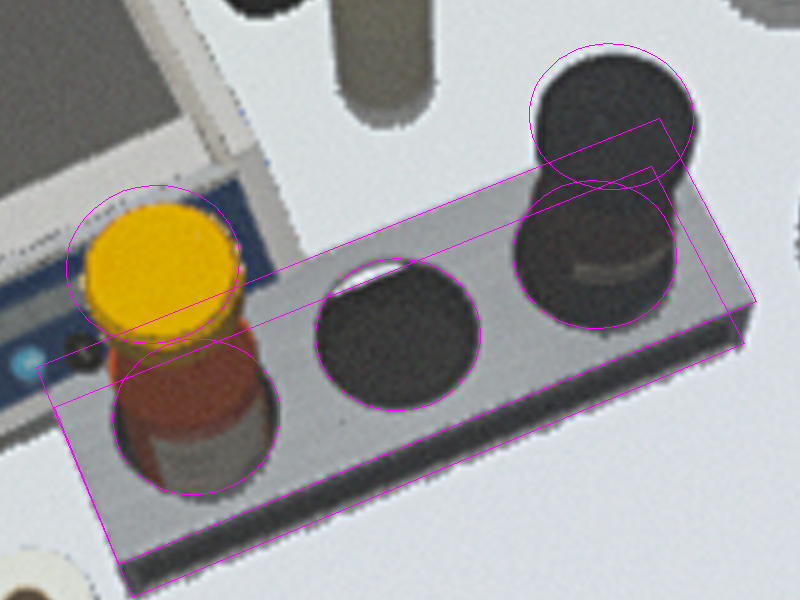

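View pics/ov_scene.png

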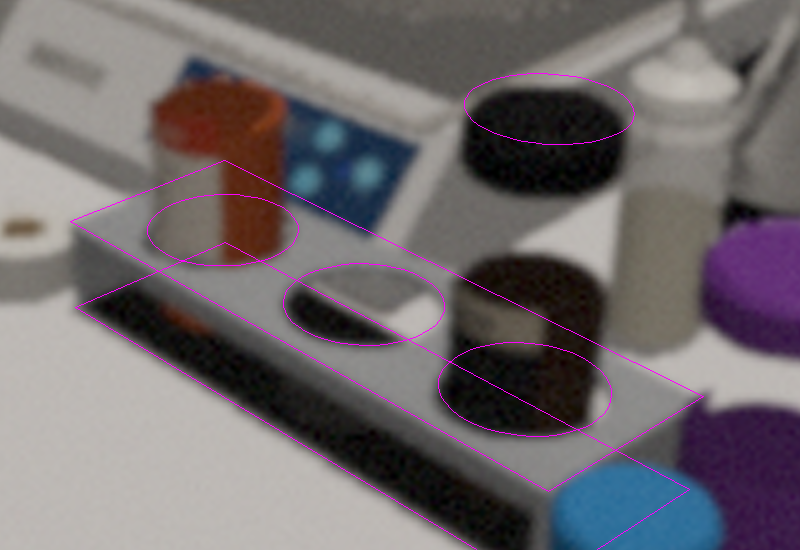

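```bash
cat > tri.py <<'E'
from m import *
def tri(a,b):
    def P(n):
        K,r,t=cal(n);return K@np.c_[cv2.Rodrigues(r)[0],t]
    X=cv2.triangulatePoints(P("top"),P("scene"),np.array(a,float).reshape(2,1),np.array(b,float).reshape(2,1))[:,0];X=X[:3]/X[3]
    return X, proj("top",X)[0]-a, proj("scene",X)[0]-b
E
python3 - <<'E'
from tri import *
print("pot knob handle",tri((155,58),(352,47)))
print("squeeze tip",tri((298,91),(396,133)))
print("purple cap",tri((409,123),(419,172)))
print("blue cap",tri((447.4,174.5),(387,220)))
print("pot handle L",tri((125,125),(307,70)))
print("base purple z0",back("top",[(398,158)],0),"cap z.18",back("top",[(409,123)],.18))
t=cv2.imread("pics/top0.png")[:,:,::-1].copy();s=cv2.imread("pics/scene0.png")[:,:,::-1].copy()
a=np.linspace(0,2*np.pi,49)
out=[]
for im,n,(x0,y0) in((t,"top",(380,100)),(s,"scene",(355,150))):
    big=cv2.resize(im,None,fx=4,fy=4,interpolation=cv2.INTER_CUBIC)
    for (X,Y,r,zs) in((.482,-.433,.029,(0,.15)),(.572,-.388,.034,(0,.18))):
        for z in zs:
            pp=proj(n,np.c_[X+r*np.cos(a),Y+r*np.sin(a),a*0+z]);cv2.polylines(big,[np.int32((pp+.5)*4)],False,(255,255,0),1)
    out.append(big[y0*4:y0*4+600,x0*4:x0*4+390])
cv2.imwrite("pics/ov2.png",np.hstack(out)[:,:,::-1])
E
```

```text
pot knob handle (array([ 0.93914828, -0.01011308,  0.28173096]), array([-0.09568223,  0.36267918]), array([ 0.37490286, -0.19719379]))
squeeze tip (array([ 0.8120508 , -0.25561896,  0.14430212]), array([-0.63265821,  2.45246143]), array([ 3.32144967, -1.79240181]))
purple cap (array([ 0.61151377, -0.41582773,  0.17727023]), array([-0.17649781,  0.66823463]), array([ 1.1377263 , -0.60209197]))
blue cap (array([ 0.48191006, -0.43323851,  0.14925156]), array([ 0.01566421, -0.08672262]), array([-0.16520606,  0.08060572]))
pot handle L (array([0.87902078, 0.10481066, 0.21028908]), array([ 0.00640793, -0.037907  ]), array([-0.0383018 ,  0.01852021]))
base purple z0 [[ 0.61458643 -0.42334946  0.        ]] cap z.18 [[ 0.61158826 -0.41574606  0.18      ]]
```

View pics/ov2.png

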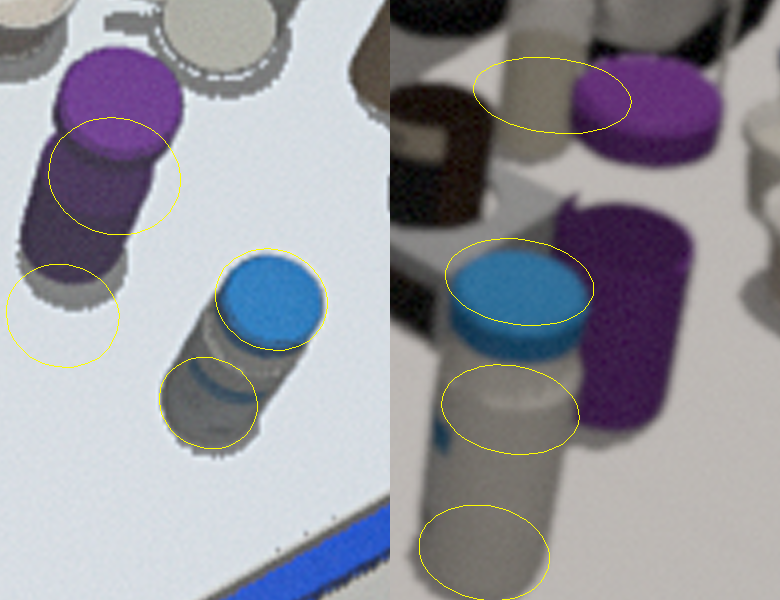

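Request:
drive_tool(increments=[[[0,0,7.2],[0,0,0],1],[[0,0,7.2],[0,0,0],1],[[0,0,0],[-23,49,0],1],[[0,0,0],[-23,49,0],1],[[0,0,0],[-23,49,0],1],[[0,0,0],[-23,49,0],1],[[0,0,0],[-23,49,0],1],[[0,0,0],[-23,49,0],1],[[0,0,0],[-23,49,0],1],[[0,0,0],[-23,49,0],1],[[0,0,0],[-23,49,0],1],[[0,0,0],[0,0,0],1]], squeeze=20)

```text
time_s: 1.6
ee_pos: [0.4274, 0.1274, 0.222]
eef_rot: [-3.141, 0.001, 1.042]
force: [0.1, 0.3, 0.2]
grip_width: 0.0937
```

```bash
cat > plan.py <<'E'
import sys,numpy as np
from station import ctrl
# usage: plan.py x y z [x y z ...]  -> tool-frame mm deltas for consecutive waypoints at current yaw
o=ctrl.get_obs();p=np.array(o['ee_pos']);R=None
import cv2
from scipy.spatial.transform import Rotation as Ro
M=Ro.from_euler('xyz',o['eef_rot']).as_matrix()
yaw=np.degrees(o['eef_rot'][2]); 
if len(sys.argv)%3==2: # last arg: yaw to turn to first
    y2=float(sys.argv[-1]); print("turn z deg",round(yaw-y2,2)); M=Ro.from_euler('xyz',[np.pi,0,np.radians(y2)]).as_matrix()
print("at",p.round(4),"yaw",yaw.round(2),"tilt",np.degrees(o['eef_rot'][:2]).round(2),"w",round(o['grip_width'],4),"F",np.round(o['force'],1),"q",np.round(o['qpos'],2),"t",o['time_s'])
w=[float(a) for a in sys.argv[1:]];w=w[:len(w)//3*3]
for i in range(0,len(w),3):
    q=np.array(w[i:i+3]);d=(M.T@(q-p))*1000;print("wp",q,"delta",d.round(1),"rows>=",int(np.ceil(np.linalg.norm(d)/60)));p=q
E
python3 plan.py .482 -.433 .222 .482 -.433 .098
```

```text
at [0.4274 0.1274 0.222 ] yaw 59.73 tilt [-1.7997e+02  4.0000e-02] w 0.0937 F [0.1 0.3 0.2] q [ 0.21  0.07  1.8  -0.    1.28 -0.83] t 1.6
wp [ 0.482 -0.433  0.222] delta [-4.565e+02  3.296e+02  2.000e-01] rows>= 10
wp [ 0.482 -0.433  0.098] delta [1.00e-01 1.00e-01 1.24e+02] rows>= 3
```

Request:
drive_tool(increments=[[[0,0,0],[-45.6,33,0],1],[[0,0,0],[-45.6,33,0],1],[[0,0,0],[-45.6,33,0],1],[[0,0,0],[-45.6,33,0],1],[[0,0,0],[-45.6,33,0],1],[[0,0,0],[-45.6,33,0],1],[[0,0,0],[-45.6,33,0],1],[[0,0,0],[-45.6,33,0],1],[[0,0,0],[-45.6,33,0],1],[[0,0,0],[-45.6,33,0],1],[[0,0,0],[0,0,0],1],[[0,0,0],[0,0,0],1]])

```text
time_s: 3.1
ee_pos: [0.4843, -0.4289, 0.222]
eef_rot: [-3.141, -0.001, 1.047]
force: [-0.5, -0.2, -0.1]
grip_width: 0.0941
```

```bash
python3 plan.py .482 -.433 .222 .482 -.433 .098
python3 - <<'E'
from h import *
s=ctrl.camera("scene");t=ctrl.camera("top")
a=cv2.resize(s[100:300,330:530],None,fx=2,fy=2);b=cv2.resize(t[80:280,340:540],None,fx=2,fy=2)
cv2.imwrite("pics/a1.png",np.hstack([a,b])[:,:,::-1])
E
```

```text
at [ 0.4843 -0.4289  0.222 ] yaw 60.01 tilt [-1.7995e+02 -3.0000e-02] w 0.0941 F [-0.5 -0.2 -0.1] q [-0.78  0.52  1.21  0.    1.41 -1.83] t 3.1
wp [ 0.482 -0.433  0.222] delta [-4.7  0.   0. ] rows>= 1
wp [ 0.482 -0.433  0.098] delta [-1.00e-01  1.00e-01  1.24e+02] rows>= 3
```

View pics/a1.png

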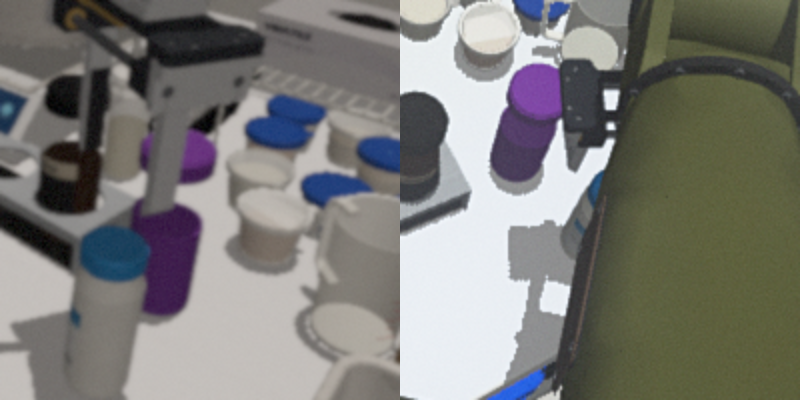

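```bash
python3 - <<'E'
from h import *
print(proj("scene",[[.4843,-.4289,.205],[.4843+.5*.047,-.4289+.866*.047,.205],[.4843-.5*.047,-.4289-.866*.047,.205],[.482,-.433,.15]]))
E
```

```text
[[389.12301156 188.48017018]
 [375.5229729  173.93947671]
 [404.57675672 205.00278288]
 [386.78745612 219.6133531 ]]
```

Consistent. The tips project where seen, over the blue cap. Descend and grip.

Request:
drive_tool(increments=[[[0,0,0],[-4.7,0,30],1],[[0,0,0],[0,0,40],1],[[0,0,0],[0,0,30],1],[[0,0,0],[0,0,22],1],[[0,0,0],[0,0,0],1],[[0,0,0],[0,0,0],0.4],[[0,0,0],[0,0,0],0.4],[[0,0,0],[0,0,0],0.4],[[0,0,0],[0,0,0],0.4],[[0,0,0],[0,0,0],0.4],[[0,0,0],[0,0,0],0.4]], squeeze=20)

```text
time_s: 4.58
ee_pos: [0.4817, -0.4343, 0.1007]
eef_rot: [3.141, -0.0, 1.047]
force: [-0.1, 0.7, 4.0]
grip_width: 0.0569
```

Request:
drive_tool(increments=[[[0,0,0],[0,0,-15],0.4],[[0,0,0],[0,0,-35],0.4],[[0,0,0],[0,0,-40],0.4],[[0,0,9.3],[0,0,0],0.4],[[0,0,9.4],[0,0,0],0.4],[[0,0,9.3],[0,0,0],0.4],[[0,0,9.4],[0,0,0],0.4],[[0,0,9.3],[0,0,0],0.4],[[0,0,9.4],[0,0,0],0.4],[[0,0,9.3],[0,0,0],0.4],[[0,0,0],[0,0,0],0.4]], squeeze=25)

```text
time_s: 5.95
ee_pos: [0.4814, -0.4343, 0.191]
eef_rot: [3.141, 0.0, -0.094]
force: [0.2, 0.3, -2.2]
grip_width: 0.0565
```

```bash
python3 plan.py .50 -.183 .19 .6534 -.183 .19 .6534 -.183 .105
```

```text
at [ 0.4814 -0.4343  0.191 ] yaw -5.37 tilt [179.99   0.  ] w 0.0565 F [ 0.2  0.3 -2.2] q [-0.79  0.55  1.25 -0.    1.35 -0.7 ] t 5.95
wp [ 0.5   -0.183  0.19 ] delta [  -5.  -252.     0.9] rows>= 5
wp [ 0.6534 -0.183   0.19  ] delta [152.7 -14.4  -0. ] rows>= 3
wp [ 0.6534 -0.183   0.105 ] delta [ 0. -0. 85.] rows>= 2
```

Request:
drive_tool(increments=[[[0,0,0],[-1,-30,0],0.4],[[0,0,0],[-1,-50,0],0.4],[[0,0,0],[-1,-50,0],0.4],[[0,0,0],[-1,-50,0],0.4],[[0,0,0],[-1,-45,0],0.4],[[0,0,0],[0,-27,0],0.4],[[0,0,0],[0,0,0],0.4],[[0,0,0],[35,-4.4,0],0.4],[[0,0,0],[45,-5,0],0.4],[[0,0,0],[45,-5,0],0.4],[[0,0,0],[27,0,0],0.4],[[0,0,0],[0,0,0],0.4],[[0,0,0],[0,0,0],0.4]])

```text
time_s: 7.58
ee_pos: [0.6524, -0.1837, 0.1903]
eef_rot: [3.142, 0.001, -0.094]
force: [-0.1, 0.4, -3.2]
grip_width: 0.0567
```

```bash
python3 plan.py .6534 -.183 .19 .6534 -.183 .105
python3 - <<'E'
from h import *
s=ctrl.camera("scene")
cv2.imwrite("pics/a2.png",cv2.resize(s[60:260,240:460],None,fx=3,fy=3)[:,:,::-1])
E
```

```text
at [ 0.6524 -0.1837  0.1903] yaw -5.39 tilt [1.8e+02 3.0e-02] w 0.0567 F [-0.1  0.4 -3.2] q [-0.33  0.62  1.14 -0.    1.38 -0.23] t 7.575
wp [ 0.6534 -0.183   0.19  ] delta [ 0.9 -0.8  0.3] rows>= 1
wp [ 0.6534 -0.183   0.105 ] delta [ 0.1 -0.  85. ] rows>= 2
```

View pics/a2.png

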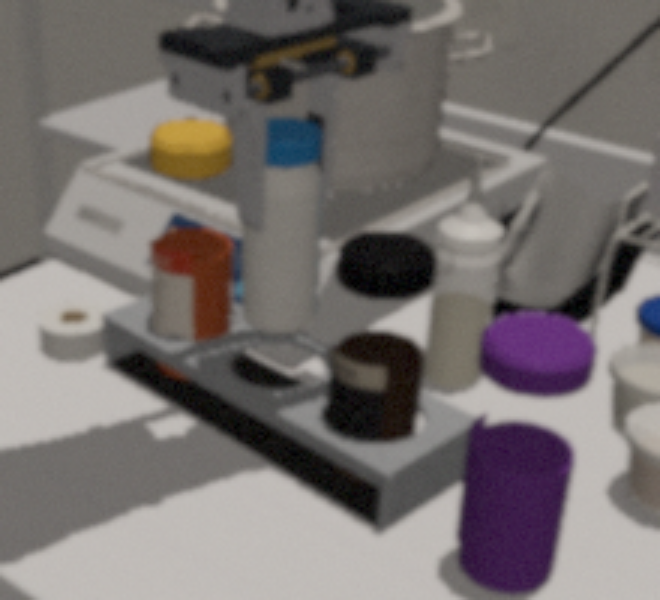

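Request:
drive_tool(increments=[[[0,0,0],[0.9,-0.8,20],0.4],[[0,0,0],[0,0,25],0.4],[[0,0,0],[0,0,20],0.4],[[0,0,0],[0,0,10],0.4],[[0,0,0],[0,0,5],0.4],[[0,0,0],[0,0,2],0.4],[[0,0,0],[0,0,0],0.4]])

```text
time_s: 8.5
ee_pos: [0.6542, -0.1823, 0.1089]
eef_rot: [3.141, -0.001, -0.095]
force: [0.6, -0.5, -2.4]
grip_width: 0.057
```

Request:
drive_tool(increments=[[[0,0,0],[-0.6,0.5,2],0.4],[[0,0,0],[0,0,1.5],0.4],[[0,0,0],[0,0,0.5],0.4],[[0,0,0],[0,0,0],0.4]])

```text
time_s: 9.0
ee_pos: [0.6534, -0.1828, 0.1048]
eef_rot: [3.141, -0.0, -0.095]
force: [-2.9, -0.7, 2.4]
grip_width: 0.0568
```

Request:
drive_tool(increments=[[[0,0,0],[0,0,0],0.7],[[0,0,0],[0,0,0],0.95],[[0,0,0],[0,0,0],0.95],[[0,0,0],[0,0,0],0.95],[[0,0,0],[0,0,-25],0.95],[[0,0,0],[0,0,-45],0.95],[[0,0,0],[0,0,-60],0.95],[[0,0,0],[-60,0,0],0.95],[[0,0,0],[-60,0,0],0.95],[[0,0,0],[-60,0,0],0.95],[[0,0,0],[0,0,0],0.95]])

```text
time_s: 10.38
ee_pos: [0.4714, -0.1652, 0.2348]
eef_rot: [-3.142, 0.0, -0.096]
force: [1.6, -0.0, 0.2]
grip_width: 0.0891
```

```bash
python3 - <<'E'
from h import *
s=ctrl.camera("scene");t=ctrl.camera("top")
a=cv2.resize(s[100:250,240:390],None,fx=2.6,fy=2.6);b=cv2.resize(t[100:250,220:370],None,fx=2.6,fy=2.6)
cv2.imwrite("pics/a3.png",np.hstack([a,b])[:,:,::-1])
E
python3 plan.py .4972 .1482 .235 .4972 .1482 .0525 43.2
```

```text
turn z deg -48.65
at [ 0.4747 -0.1659  0.2353] yaw -5.45 tilt [ 1.7997e+02 -1.1000e-01] w 0.0892 F [ 0.3 -0.  -1.1] q [-0.41  0.18  1.64  0.    1.32 -0.31] t 10.475
wp [0.4972 0.1482 0.235 ] delta [ 231.4 -213.5    0.3] rows>= 6
wp [0.4972 0.1482 0.0525] delta [  0.   -0.  182.5] rows>= 4
```

View pics/a3.png

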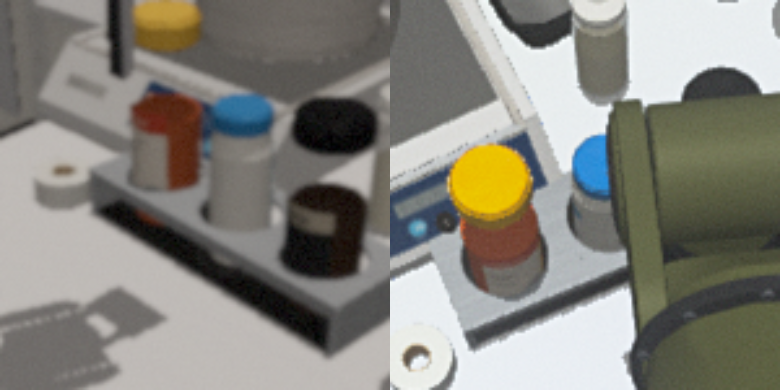

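Request:
drive_tool(increments=[[[0,0,-9.7],[0,0,0],0.4],[[0,0,-9.7],[0,0,0],0.4],[[0,0,-9.7],[0,0,0],0.4],[[0,0,-9.8],[0,0,0],0.4],[[0,0,-9.7],[0,0,0],0.4],[[0,0,0],[38,-35,0],0.4],[[0,0,0],[38.5,-36,0],0.4],[[0,0,0],[38.5,-36,0],0.4],[[0,0,0],[38.5,-36,0],0.4],[[0,0,0],[38.5,-36,0],0.4],[[0,0,0],[38,-34,0],0.4],[[0,0,0],[0,0,60],0.4],[[0,0,0],[0,0,50],0.4],[[0,0,0],[0,0,0],0.4]])

```text
time_s: 12.22
ee_pos: [0.4956, 0.1473, 0.1216]
eef_rot: [-3.138, 0.005, 0.754]
force: [0.7, -1.1, 0.7]
grip_width: 0.0377
```

```bash
python3 - <<'E'
from m import *
s=ctrl.camera("scene");t=ctrl.camera("top")
a=cv2.resize(s[110:230,150:290],None,fx=2.8,fy=2.8);b=cv2.resize(t[230:350,150:290],None,fx=2.8,fy=2.8)
cv2.imwrite("pics/a4.png",np.hstack([a,b])[:,:,::-1])
E
python3 plan.py .4972 .1482 .125 .4972 .1482 .0525
```

```text
at [0.4976 0.1474 0.1259] yaw 43.17 tilt [ 1.7996e+02 -7.0000e-02] w 0.0375 F [0.8 0.6 0.3] q [ 0.22  0.33  1.72  0.    1.09 -0.54] t 12.325
wp [0.4972 0.1482 0.125 ] delta [ 0.3 -0.8  0.9] rows>= 1
wp [0.4972 0.1482 0.0525] delta [-0.1 -0.  72.5] rows>= 2
```

View pics/a4.png

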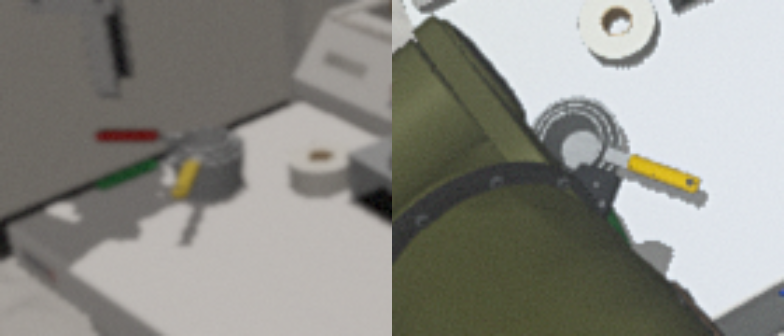

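Descend and pinch the red handle.

Request:
drive_tool(increments=[[[0,0,0],[0.3,-0.8,30],0.4],[[0,0,0],[0,0,28],0.4],[[0,0,0],[0,0,12],0.4],[[0,0,0],[0,0,3.5],0.4],[[0,0,0],[0,0,0],0.4],[[0,0,0],[0,0,0],0.4],[[0,0,0],[0,0,0],0.05],[[0,0,0],[0,0,0],0.05],[[0,0,0],[0,0,0],0.05],[[0,0,0],[0,0,0],0.05],[[0,0,0],[0,0,0],0.05]], squeeze=35)

```text
time_s: 13.7
ee_pos: [0.4959, 0.1478, 0.0509]
eef_rot: [-3.142, 0.0, 0.754]
force: [-0.5, 0.2, 0.3]
grip_width: 0.0125
```

Request:
drive_tool(increments=[[[0,0,0],[0,0,-10],0.05],[[0,0,0],[0,0,-20],0.05],[[0,0,0],[0,0,-30],0.05],[[0,0,0],[0,0,-40],0.05],[[0,0,0],[0,0,0],0.05]])

```text
time_s: 14.32
ee_pos: [0.4971, 0.1481, 0.1542]
eef_rot: [3.139, -0.005, 0.753]
force: [-0.3, 0.2, -0.8]
grip_width: 0.0126
```

```bash
python3 - <<'E'
from m import *
s=ctrl.camera("scene");t=ctrl.camera("top")
a=cv2.resize(s[110:230,150:290],None,fx=2.8,fy=2.8);b=cv2.resize(t[230:350,150:290],None,fx=2.8,fy=2.8)
cv2.imwrite("pics/a5.png",np.hstack([a,b])[:,:,::-1])
E

```

```text
(no output)
```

View pics/a5.png

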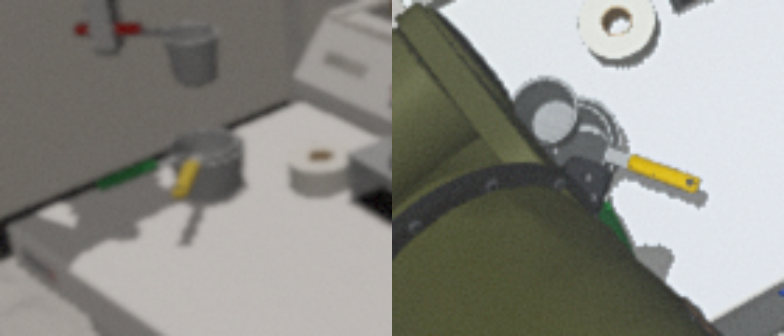

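```bash
python3 plan.py .45 -.05 .15;python3 plan.py .45 -.05 .15 .4762 -.1663 .12 84.6 | tail -1
```

```text
at [0.4958 0.1478 0.151 ] yaw 43.17 tilt [ 1.7999e+02 -1.0000e-02] w 0.0126 F [-0.1 -0.3 -0.5] q [ 0.22  0.3   1.7  -0.    1.15 -0.53] t 14.425
wp [ 0.45 -0.05  0.15] delta [-168.7  112.9    1. ] rows>= 4
wp [ 0.4762 -0.1663  0.12  ] delta [-113.3   37.    30. ] rows>= 3
```

Request:
drive_tool(increments=[[[0,0,0],[-28,19,0],0.05],[[0,0,0],[-40,27,0],0.05],[[0,0,0],[-40,27,0],0.05],[[0,0,0],[-40,27,0],0.05],[[0,0,0],[-21,13,0],0.05],[[0,0,-8.3],[0,0,0],0.05],[[0,0,-8.3],[0,0,0],0.05],[[0,0,-8.3],[0,0,0],0.05],[[0,0,-8.3],[0,0,0],0.05],[[0,0,-8.2],[0,0,0],0.05],[[0,0,0],[0,0,0],0.05],[[0,0,0],[-25,8,0],0.05],[[0,0,0],[-40,13,10],0.05],[[0,0,0],[-35,11,10],0.05],[[0,0,0],[-13,5,10],0.05],[[0,0,0],[0,0,0],0.05],[[0,0,0],[0,0,0],0.05]])

```text
time_s: 16.55
ee_pos: [0.476, -0.1653, 0.1211]
eef_rot: [-3.141, -0.0, 1.476]
force: [0.4, 0.6, -0.2]
grip_width: 0.0127
```

```bash
python3 plan.py .4762 -.1663 .12 .4762 -.1663 .0429 84.6
```

```text
turn z deg -0.04
at [ 0.476  -0.1653  0.1211] yaw 84.56 tilt [-1.7999e+02 -1.0000e-02] w 0.0127 F [ 0.4  0.6 -0.2] q [-0.41  0.31  1.76  0.    1.07 -1.88] t 16.55
wp [ 0.4762 -0.1663  0.12  ] delta [-1.   0.3  1.1] rows>= 1
wp [ 0.4762 -0.1663  0.0429] delta [ 0.  -0.  77.1] rows>= 2
```

Request:
drive_tool(increments=[[[0,0,0],[-1,0.3,20],0.05],[[0,0,0],[0,0,30],0.05],[[0,0,0],[0,0,17],0.05],[[0,0,0],[0,0,7],0.05],[[0,0,0],[0,0,2.5],0.05],[[0,0,0],[0,0,0],0.05],[[0,0,0],[0,0,0],0.05]])

```text
time_s: 17.42
ee_pos: [0.4766, -0.1673, 0.045]
eef_rot: [3.141, 0.0, 1.476]
force: [0.1, -0.1, -0.4]
grip_width: 0.0129
```

Request:
drive_tool(increments=[[[0,0,0],[1,0,1],0.05],[[0,0,0],[0,0,0.7],0.05],[[0,0,0],[0,0,0.5],0.05],[[0,0,0],[0,0,0],0.05]])

```text
time_s: 17.92
ee_pos: [0.4763, -0.1663, 0.0424]
eef_rot: [-3.141, 0.0, 1.476]
force: [-4.5, 0.8, 6.1]
grip_width: 0.0124
```

Request:
drive_tool(increments=[[[0,0,0],[0,0,-0.5],0.05],[[0,0,0],[0,0,0],0.2],[[0,0,0],[0,0,0],0.35],[[0,0,0],[0,0,0],0.35],[[0,0,0],[0,0,0],0.35],[[0,0,0],[0,0,-20],0.35],[[0,0,0],[0,0,-40],0.35],[[0,0,0],[0,0,-40],0.35],[[0,0,0],[30,20,0],0.35],[[0,0,0],[50,0,0],0.35],[[0,0,0],[50,0,0],0.35],[[0,0,0],[0,0,0],0.35]])

```text
time_s: 19.42
ee_pos: [0.5087, -0.0362, 0.1428]
eef_rot: [-3.142, -0.0, 1.48]
force: [0.3, -0.8, 0.3]
grip_width: 0.0329
```

```bash
cat > look.py <<'E'
import sys
from m import *
t=ctrl.camera("top");s=ctrl.camera("scene");n=sys.argv[1]
cv2.imwrite(f"pics/{n}_t.png",cv2.resize(t[130:360,170:450],None,fx=2.8,fy=2.5)[:,:,::-1])
cv2.imwrite(f"pics/{n}_s.png",cv2.resize(s[110:270,160:460],None,fx=2.6,fy=2.6)[:,:,::-1])
np.save("t.npy",t);np.save("s.npy",s)
E
python3 look.py b1
```

```text
(no output)
```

View pics/b1_t.png

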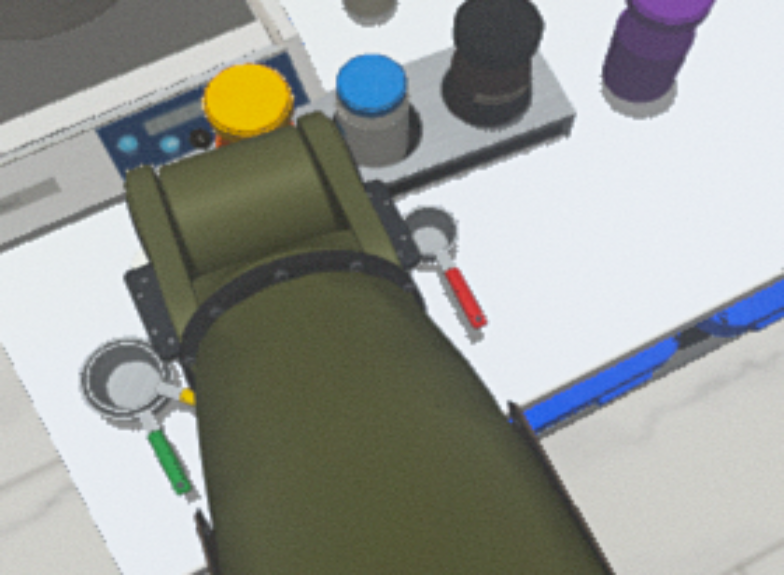

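View pics/b1_s.png

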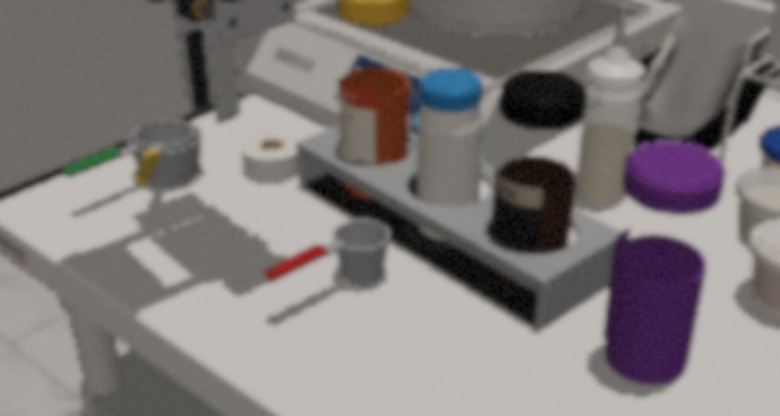

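```bash
python3 - <<'E'
from m import *
s0=cv2.imread("pics/scene0.png")[:,:,::-1].copy();s=np.load("s.npy")
for nm,lo,hi in(("y",18,35),("g",45,85)):
    for im in(s0,s):
        m=seg(im,lo,hi,(175,150,235,200));v,u=np.nonzero(m);print(nm,len(u),u.mean(),v.mean())
t0=cv2.imread("pics/top0.png")[:,:,::-1].copy();t=np.load("t.npy")
for im in(t0,t):
        m=seg(im,45,85,(185,250,280,345));v,u=np.nonzero(m);print(len(u),u.mean(),v.mean())
k,c,d,a,b,w=handle("top",t,0,10,(310,225,350,275),.051);d=d if d[0]>0 else -d
print("red cup",c,np.degrees(np.arctan2(d[1],d[0])),c+.07*d)
E
python3 plan.py .489 .0455 .2 .489 .0455 .0485 131
```

```text
y 78 216.02564102564102 173.51282051282053
y 71 216.0 173.46478873239437
g 71 194.26760563380282 171.50704225352112
g 65 194.83076923076922 171.16923076923078
133 229.82706766917292 314.1578947368421
142 230.01408450704224 314.23943661971833
red cup [ 0.47905494 -0.16653434] -5.2485324680149334 [ 0.54876144 -0.17293767]
turn z deg -46.38
at [ 0.5086 -0.0387  0.1427] yaw 84.62 tilt [-1.8e+02  1.0e-02] w 0.0329 F [ 0.1 -0.1 -0. ] q [-0.15  0.29  1.72 -0.    1.12 -1.62] t 19.525
wp [0.489  0.0455 0.2   ] delta [ 76.4  40.5 -57.3] rows>= 2
wp [0.489  0.0455 0.0485] delta [  0.   -0.  151.5] rows>= 3
```

Request:
drive_tool(increments=[[[0,0,0],[0,0,-30],0.4],[[0,0,-9.3],[0,0,0],0.4],[[0,0,-9.3],[0,0,0],0.4],[[0,0,-9.3],[0,0,0],0.4],[[0,0,-9.3],[0,0,0],0.4],[[0,0,-9.2],[0,0,0],0.4],[[0,0,0],[38,20,0],0.4],[[0,0,0],[38.6,20.7,0],0.4],[[0,0,0],[0,0,30],0.4],[[0,0,0],[0,0,0],0.4],[[0,0,0],[0,0,0],0.4]])

```text
time_s: 20.9
ee_pos: [0.4896, 0.0448, 0.1436]
eef_rot: [3.141, 0.0, 2.284]
force: [0.2, -0.6, 0.5]
grip_width: 0.0378
```

```bash
python3 plan.py .4877 .0447 .14 .4877 .0447 .0485 131
```

```text
turn z deg -0.11
at [0.4896 0.0448 0.1436] yaw 130.89 tilt [1.7998e+02 2.0000e-02] w 0.0378 F [ 0.2 -0.6  0.5] q [ 0.02  0.25  1.77 -0.    1.11 -2.27] t 20.9
wp [0.4877 0.0447 0.14  ] delta [ 1.1 -1.5  3.6] rows>= 1
wp [0.4877 0.0447 0.0485] delta [ 0.  -0.  91.5] rows>= 2
```

Request:
drive_tool(increments=[[[0,0,0],[1.1,-1.5,30],0.4],[[0,0,0],[0,0,35],0.4],[[0,0,0],[0,0,20],0.4],[[0,0,0],[0,0,10],0.4],[[0,0,0],[0,0,0],0.4],[[0,0,0],[0,0,0],0.4],[[0,0,0],[0,0,0],0.05],[[0,0,0],[0,0,0],0.05],[[0,0,0],[0,0,0],0.05],[[0,0,0],[0,0,0],0.05],[[0,0,0],[0,0,0],0.05]])

```text
time_s: 22.28
ee_pos: [0.4873, 0.0456, 0.0478]
eef_rot: [-3.142, 0.0, 2.286]
force: [-0.2, -0.6, 1.0]
grip_width: 0.0124
```

Request:
drive_tool(increments=[[[0,0,0],[0,0,-10],0.05],[[0,0,0],[0,0,-20],0.05],[[0,0,0],[0,0,-30],0.05],[[0,0,0],[0,0,-40],0.05],[[0,0,0],[0,0,0],0.05],[[0,0,0],[0,0,0],0.05]])

```text
time_s: 23.02
ee_pos: [0.4869, 0.0457, 0.1474]
eef_rot: [-3.141, -0.0, 2.286]
force: [-0.7, 0.1, -0.2]
grip_width: 0.0126
```

```bash
python3 look.py b2; python3 plan.py .44 .045 .148 130.9; python3 -c "
import numpy as np
y=np.radians(-5.38);ex=np.array([np.cos(y),np.sin(y)]);ey=np.array([-ex[1],ex[0]]);o=np.array([.6534,-.183])
for s,x,g in((.1,.112,.0775),(-.1,.118,.084)):
  c=o+s*ey-x*ex;print(c,c-g*ex)"
```

```text
turn z deg 0.07
at [0.4867 0.0456 0.1468] yaw 130.97 tilt [-1.7992e+02 -7.0000e-02] w 0.0128 F [ 0.6 -0.6 -0.7] q [ 0.02  0.25  1.78 -0.    1.12 -2.27] t 23.125
wp [0.44  0.045 0.148] delta [ 30.1 -35.7  -1.2] rows>= 1
[ 0.55126947 -0.07293932] [ 0.47411087 -0.06567285]
[ 0.52654374 -0.2714957 ] [ 0.44291378 -0.2636198 ]
```

View pics/b2_s.png

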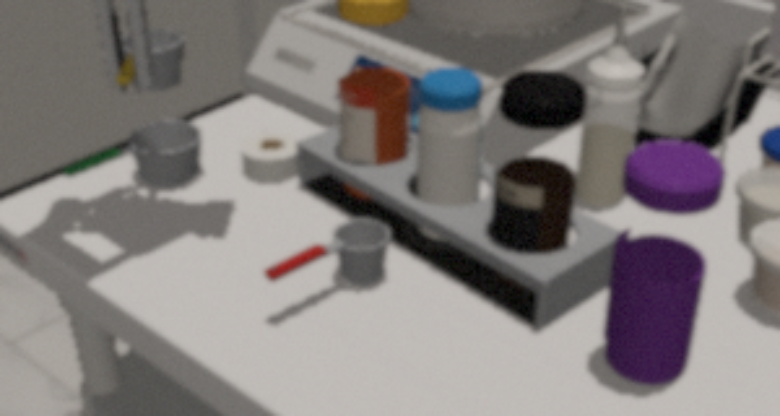

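View pics/b2_t.png

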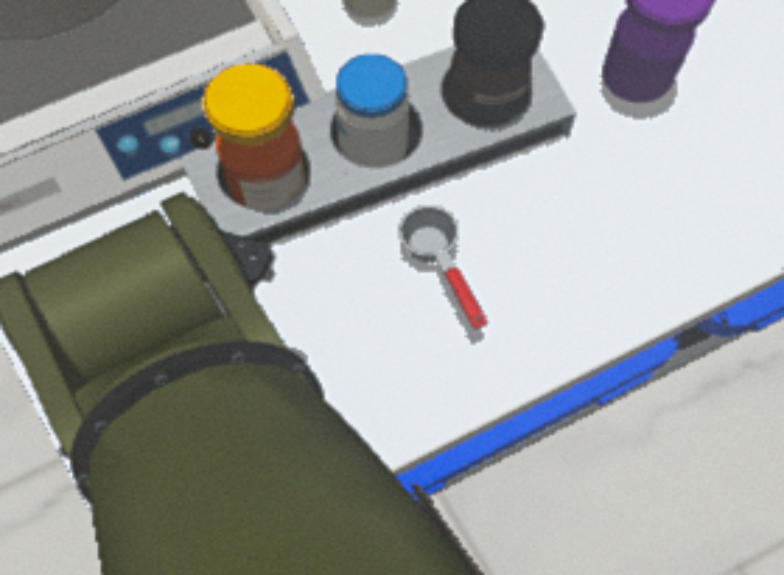

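Request:
drive_tool(increments=[[[0,0,9.3],[0,0,0],0.05],[[0,0,9.3],[0,0,0],0.05],[[0,0,9.3],[0,0,0],0.05],[[0,0,9.2],[0,0,0],0.05],[[0,0,9.2],[0,0,0],0.05],[[0,0,0],[-30,0,0],0.05],[[0,0,0],[-50,-1,10],0.05],[[0,0,0],[-32,-1,10],0.05],[[0,0,0],[0,0,10],0.05],[[0,0,0],[0,0,0],0.05],[[0,0,0],[0,0,0],0.05]])

```text
time_s: 24.5
ee_pos: [0.475, -0.0648, 0.1178]
eef_rot: [-3.141, -0.0, 1.479]
force: [-0.4, 0.2, -0.0]
grip_width: 0.0125
```

```bash
python3 plan.py .4741 -.0657 .12 .4741 -.0657 .0438 84.6
```

```text
turn z deg 0.14
at [ 0.475  -0.0648  0.1178] yaw 84.74 tilt [-179.99   -0.  ] w 0.0125 F [-0.4  0.2 -0. ] q [-0.21  0.26  1.83  0.    1.05 -1.69] t 24.5
wp [ 0.4741 -0.0657  0.12  ] delta [-1.  -0.8 -2.2] rows>= 1
wp [ 0.4741 -0.0657  0.0438] delta [ 0.  -0.  76.2] rows>= 2
```

Request:
drive_tool(increments=[[[0,0,0],[-1,-0.8,20],0.05],[[0,0,0],[0,0,30],0.05],[[0,0,0],[0,0,16],0.05],[[0,0,0],[0,0,5],0.05],[[0,0,0],[0,0,1.5],0.05],[[0,0,0],[0,0,0],0.05],[[0,0,0],[0,0,0],0.05]])

```text
time_s: 25.38
ee_pos: [0.4743, -0.0667, 0.0458]
eef_rot: [3.141, 0.0, 1.478]
force: [0.3, -0.5, 0.6]
grip_width: 0.0125
```

Request:
drive_tool(increments=[[[0,0,0],[0.8,0,1],0.05],[[0,0,0],[0,0,0.8],0.05],[[0,0,0],[0,0,0],0.05],[[0,0,0],[0,0,0],0.05]])

```text
time_s: 25.88
ee_pos: [0.474, -0.0658, 0.0436]
eef_rot: [-3.142, -0.0, 1.478]
force: [-2.5, 1.0, 3.7]
grip_width: 0.0124
```

Request:
drive_tool(increments=[[[0,0,0],[0,0,-0.3],0.05],[[0,0,0],[0,0,0],0.2],[[0,0,0],[0,0,0],0.4],[[0,0,0],[0,0,0],0.4],[[0,0,0],[0,0,0],0.4],[[0,0,0],[0,0,-20],0.4],[[0,0,0],[0,0,-40],0.4],[[0,0,0],[0,0,-40],0.4],[[0,0,-4.3],[0,0,0],0.4],[[0,0,0],[0,50,0],0.4],[[0,0,0],[0,50,0],0.4],[[0,0,0],[0,0,0],0.4],[[0,0,0],[0,0,0],0.4]])

```text
time_s: 27.5
ee_pos: [0.5733, -0.0675, 0.1433]
eef_rot: [-3.14, -0.0, 1.553]
force: [0.3, 0.3, -0.1]
grip_width: 0.0375
```

```bash
python3 look.py b3;  python3 - <<'E'
from m import *
t=np.load("t.npy");s=np.load("s.npy")
for nm,lo,hi,roi,z,r in(("green",45,85,(185,250,280,345),.051,.082),("red",0,10,(310,225,350,275),.051,.07),("yellow",20,35,(250,225,320,330),.051,.076)):
    try:
        k,c,d,a,b,w=handle("top",t,lo,hi,roi,z);d=d if d[0]>0 else -d
        print(nm,k,c,np.degrees(np.arctan2(d[1],d[0])),c+r*d)
    except Exception as e:print(nm,e)
E
python3 plan.py .4625 .0971 .14 .4625 .0971 .044 89
```

```text
green 143 [0.46446884 0.09688199] -1.1816069405036085 [0.5464514  0.09519103]
red zero-size array to reduction operation minimum which has no identity
yellow 603 [ 0.43785496 -0.04909934] -12.285442661252615 [ 0.51211453 -0.06527078]
turn z deg -0.04
at [ 0.5733 -0.0676  0.144 ] yaw 88.96 tilt [-180.   -0.] w 0.0378 F [ 0.5 -0.2  0.1] q [-0.18  0.43  1.53 -0.    1.18 -1.73] t 27.6
wp [0.4625 0.0971 0.14  ] delta [ 162.8 -113.6    4. ] rows>= 4
wp [0.4625 0.0971 0.044 ] delta [ 0. -0. 96.] rows>= 2m.py:7: RuntimeWarning: Mean of empty slice.
  m=seg(im,lo,hi,roi);v,u=np.nonzero(m);P=back(n,np.c_[u,v],z)[:,:2];c=P.mean(0);w,V=np.linalg.eigh(np.cov((P-c).T));d=V[:,1]
  ret = um.true_divide(
  avg = a.mean(axis, **keepdims_kw)
m.py:7: RuntimeWarning: Degrees of freedom <= 0 for slice
  m=seg(im,lo,hi,roi);v,u=np.nonzero(m);P=back(n,np.c_[u,v],z)[:,:2];c=P.mean(0);w,V=np.linalg.eigh(np.cov((P-c).T));d=V[:,1]
  c *= np.true_divide(1, fact)
  c *= np.true_divide(1, fact)
```

View pics/b3_t.png

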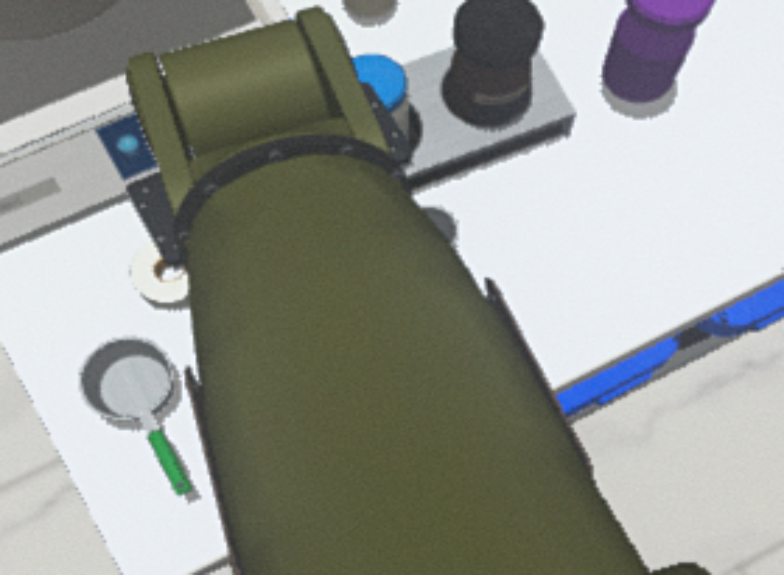

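View pics/b3_s.png

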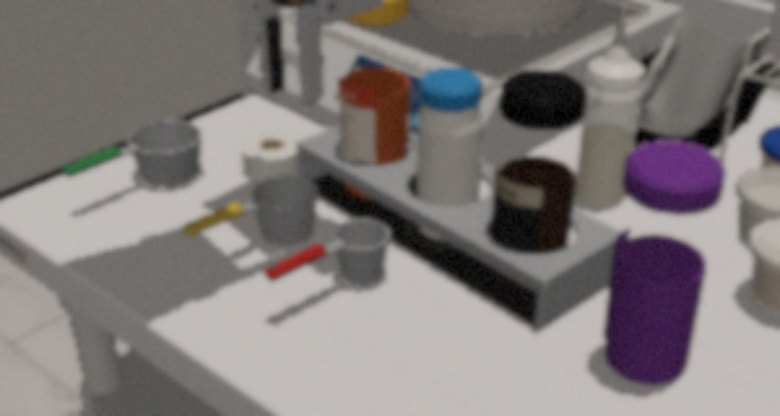

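Request:
drive_tool(increments=[[[0,0,0],[0,-50,-10],0.4],[[0,0,0],[0,-50,0],0.4],[[0,0,0],[40,-13.6,0],0.4],[[0,0,0],[55,0,0],0.4],[[0,0,0],[50,0,0],0.4],[[0,0,0],[17.8,0,0],0.4],[[0,0,0],[0,0,0],0.4],[[0,0,0],[0,0,0],0.4]])

```text
time_s: 28.6
ee_pos: [0.4632, 0.0964, 0.154]
eef_rot: [3.141, 0.0, 1.552]
force: [-0.0, 0.1, 1.1]
grip_width: 0.0378
```

```bash
python3 plan.py .4625 .0969 .14 .4625 .0969 .044 89
```

```text
turn z deg -0.06
at [0.4632 0.0964 0.154 ] yaw 88.94 tilt [179.98   0.  ] w 0.0378 F [-0.   0.1  1.1] q [ 0.13  0.2   1.81 -0.    1.13 -1.42] t 28.6
wp [0.4625 0.0969 0.14  ] delta [ 0.5 -0.7 14. ] rows>= 1
wp [0.4625 0.0969 0.044 ] delta [ 0. -0. 96.] rows>= 2
```

Request:
drive_tool(increments=[[[0,0,0],[0.5,-0.7,30],0.4],[[0,0,0],[0,0,40],0.4],[[0,0,0],[0,0,27],0.4],[[0,0,0],[0,0,12.5],0.4],[[0,0,0],[0,0,0],0.4],[[0,0,0],[0,0,0],0.4],[[0,0,0],[0,0,0],0.05],[[0,0,0],[0,0,0],0.05],[[0,0,0],[0,0,0],0.05],[[0,0,0],[0,0,0],0.05],[[0,0,0],[0,0,0],0.05]])

```text
time_s: 29.98
ee_pos: [0.4627, 0.0978, 0.0443]
eef_rot: [-3.142, -0.0, 1.553]
force: [-1.1, -0.2, 1.3]
grip_width: 0.0126
```

Request:
drive_tool(increments=[[[0,0,0],[0,0,-10],0.05],[[0,0,0],[0,0,-30],0.05],[[0,0,0],[0,0,-40],0.05],[[0,0,0],[0,0,-30],0.05],[[0,0,4.4],[0,0,0],0.05],[[0,0,0],[0,0,0],0.05]])

```text
time_s: 30.72
ee_pos: [0.4627, 0.0977, 0.1548]
eef_rot: [3.141, -0.0, 1.476]
force: [0.3, 1.7, -0.5]
grip_width: 0.0128
```

```bash
python3 plan.py .4429 -.2636 .154 84.6;python3 look.py b4
```

```text
turn z deg -0.01
at [0.4627 0.0977 0.1548] yaw 84.59 tilt [ 1.7996e+02 -1.0000e-02] w 0.0128 F [ 0.3  1.7 -0.5] q [ 0.13  0.2   1.81 -0.    1.13 -1.35] t 30.725
wp [ 0.4429 -0.2636  0.154 ] delta [-361.6   14.3    0.8] rows>= 7
```

View pics/b4_s.png

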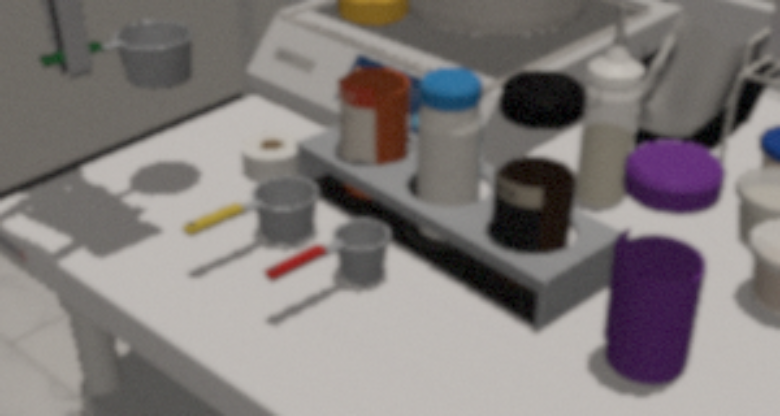

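Request:
drive_tool(increments=[[[0,0,0],[-25,1,0],0.05],[[0,0,0],[-45,2,0],0.05],[[0,0,0],[-50,2,0],0.05],[[0,0,0],[-50,2,0],0.05],[[0,0,0],[-50,2,0],0.05],[[0,0,0],[-50,2,0],0.05],[[0,0,0],[-50,2,0],0.05],[[0,0,0],[-30,1.3,0],0.05],[[0,0,0],[-11.6,0,0],0.05],[[0,0,0],[0,0,20],0.05],[[0,0,0],[0,0,15],0.05],[[0,0,0],[0,0,0],0.05],[[0,0,0],[0,0,0],0.05]])

```text
time_s: 32.45
ee_pos: [0.443, -0.2634, 0.1198]
eef_rot: [3.141, 0.0, 1.477]
force: [0.4, -0.1, -1.2]
grip_width: 0.0125
```

```bash
python3 plan.py .4429 -.2636 .12 .4429 -.2636 .0443 84.6
```

```text
turn z deg 0.01
at [ 0.443  -0.2634  0.1198] yaw 84.61 tilt [1.7997e+02 1.0000e-02] w 0.0125 F [ 0.4 -0.1 -1.2] q [-0.61  0.34  1.73  0.    1.08 -2.08] t 32.45
wp [ 0.4429 -0.2636  0.12  ] delta [-0.2 -0.1 -0.2] rows>= 1
wp [ 0.4429 -0.2636  0.0443] delta [ 0.  -0.  75.7] rows>= 2
```

Request:
drive_tool(increments=[[[0,0,0],[0,0,25],0.05],[[0,0,0],[0,0,30],0.05],[[0,0,0],[0,0,14],0.05],[[0,0,0],[0,0,5],0.05],[[0,0,0],[0,0,1],0.05],[[0,0,0],[0,0,0],0.05],[[0,0,0],[0,0,0],0.05]])

```text
time_s: 33.33
ee_pos: [0.443, -0.2638, 0.0448]
eef_rot: [3.141, 0.0, 1.476]
force: [0.2, -0.4, -0.6]
grip_width: 0.0124
```

Request:
drive_tool(increments=[[[0,0,0],[0,0,0.6],0.05],[[0,0,0],[0,0,0.3],0.05],[[0,0,0],[0,0,0],0.05],[[0,0,0],[0,0,0],0.05]])

```text
time_s: 33.83
ee_pos: [0.4426, -0.2637, 0.0437]
eef_rot: [3.142, 0.0, 1.476]
force: [-4.4, 0.4, 6.5]
grip_width: 0.0127
```

Touching the table. Release, rise, and clear the view.

Request:
drive_tool(increments=[[[0,0,0],[0,0,-0.6],0.05],[[0,0,0],[0,0,0],0.2],[[0,0,0],[0,0,0],0.4],[[0,0,0],[0,0,0],0.4],[[0,0,0],[0,0,0],0.4],[[0,0,0],[0,0,-20],0.4],[[0,0,0],[0,0,-40],0.4],[[0,0,0],[0,0,-50],0.4],[[0,0,0],[0,0,-50],0.4],[[0,0,0],[-50,-10,0],0.4],[[0,0,0],[-50,-10,0],0.4],[[0,0,0],[-50,-10,0],0.4],[[0,0,0],[-50,-10,0],0.4],[[0,0,0],[0,0,0],0.4],[[0,0,0],[0,0,0],0.4]])

```text
time_s: 35.7
ee_pos: [0.3841, -0.4584, 0.2037]
eef_rot: [-3.141, -0.001, 1.476]
force: [-0.2, 0.4, 0.3]
grip_width: 0.0373
```

```bash
python3 look.py b5;  python3 - <<'E'
from m import *
t=np.load("t.npy");y=np.radians(-5.38);ex=np.array([np.cos(y),np.sin(y)]);ey=np.array([-ex[1],ex[0]]);o=np.array([.6534,-.183])
for nm,lo,hi,roi,z,r in(("green",45,85,(350,180,450,275),.051,.082),("red",0,10,(310,225,350,275),.051,.07),("yellow",20,35,(250,225,320,330),.051,.076)):
    k,c,d,a,b,w=handle("top",t,lo,hi,roi,z);d=d if d[0]>0 else -d
    p=c+r*d-o;print(nm,k,"yaw",np.degrees(np.arctan2(d[1],d[0])),"in holder",p@ex,p@ey)
m=seg(t,95,125,(285,130,325,185),100,80);v,u=np.nonzero(m);hull=cv2.convexHull(np.c_[u,v].astype(np.int32));(c,r)=cv2.minEnclosingCircle(hull);p=back("top",[c],.154)[0,:2]-o;print("shaker cap",c,r,p@ex,p@ey)
E
```

```text
green 117 yaw -6.079605006804329 in holder -0.11702252889589045 -0.10081603361155654
red 133 yaw -5.5634944184948925 in holder -0.1048474549572698 -9.891081050251928e-05
yellow 141 yaw -5.361724010706302 in holder -0.1114151310270683 0.09963878867489641
shaker cap (302.16485595703125, 163.45640563964844) 12.64645004272461 -0.0031494053168201514 0.0027904409492286878
```

View pics/b5_t.png

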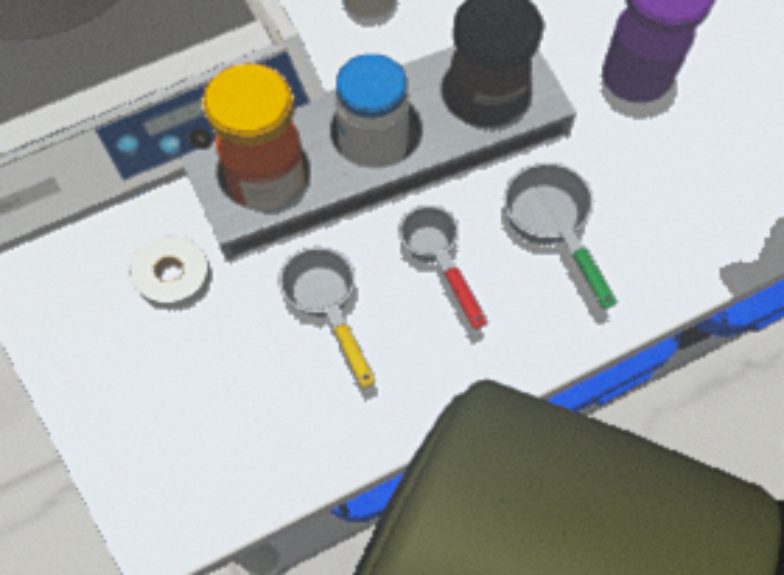

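View pics/b5_s.png

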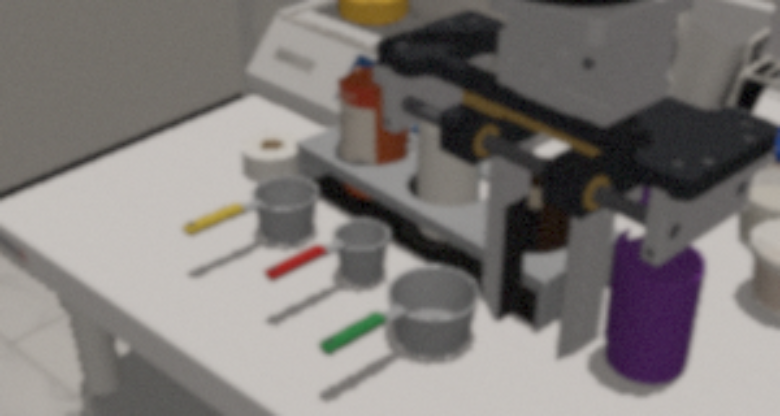

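```bash
python3 -c "
from station import ctrl
o=ctrl.get_obs();print(o['force'],o['joint_vel'].round(3));print(ctrl.hand_in())"
```

```text
[ 1.21308376 -0.6495475  -0.62866607] [ 0.004 -0.004 -0.001  0.     0.    -0.002]
the job is handed in; nothing more can be done
None
```

The measuring line is laid out and the job is handed in, at about 36 s on the robot's clock.

**What I did:** I stood the white shaker in the middle well first. Then I took the nest apart from the inside out: red before the shaker, yellow before the paprika, and green before the coffee.

**Last checks (final top picture):**

| Cup | Across from its well's centre line | Handle vs. holder axis | Gap to holder |
|---|---|---|---|
| Green | about 1 mm | about 0.7° | about 3 cm |
| Yellow | under 1 mm | under 0.1° | about 3 cm |
| Red | under 1 mm | about 0.2° | about 3 cm |

- **Bottles and label roll:** the shaker stands upright about 4 mm off its well's centre, which is within the well's play. Coffee, paprika and the label roll look unmoved.
- **Robot:** the gripper is clear of everything. The highest contact force I read was about 7 N, while setting a cup on the table.
- **Limits of these checks:** I measured the cups against the well centres, not the bottles themselves, which can sit a few millimetres off in their wells. The arm hid part of the holder in the last scene picture, so the final check rests mainly on the top view. No check failed.

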